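# Open the leaning notions tin under the lamp and put the needle case away

## Robot

A 7-joint arm with a two-finger parallel gripper is mounted at the origin on the work surface. World frame = base frame: x ahead of the robot, y to its left, z up, the work surface at z = 0. Lengths are in m, angles in rad, forces in N, time in s.
With the tool pointing down it reaches from about 0.425 to 0.875 m from the base axis. Payload 8.4 kg.
Tool frame: the origin (TCP) lies between the finger pads, 19 mm behind the fingertips; this is the grasp point; z points along the fingers, y is the line along which they close (so a half turn about z gives the same grasp; the last joint's range is limited). The gripper opens to 87 mm and grips with 3 to 60 N. Pads are 19 mm wide; open, the fingers measure 117 mm over their backs; the gripper's body (75 mm by 190 mm) begins 51 mm behind the grasp point.
Start: joints at [1.094, 0.333, 0.04, 1.465, -0.013, 1.343, -0.059], TCP at [0.24, -0.604, 0.241] pointing down, gripper open.
Joint ranges: [-2.58, 2.58], [-0.38, 2.09], [-1.3, 1.39], [0.25, 2.4], [-1.5, 4.64], [0.08, 2.09], [-2.65, 2.65]. Speed limits (rad/s): [2.22, 2.22, 2.79, 2.79, 3.14, 3.14, 3.14].

## Interface

Orientations are given as a unit quaternion [w, x, y, z].
In Python, from cell import * gives the robot as it stands.
- The arm moves only by the tool play_rows, never from a script. Its argument "rows" is a list that holds one entry, the list of rows, each a list of 7 numbers: the finger opening in mm, from 0 to 87, then the shift along the tool's x, y, z in mm, then the turn, a rotation vector about the tool's x, y, z in degrees. A call has 1 to 12 rows; each row is the pose to reach, as a shift and turn from the pose commanded when the call began, along the tool's axes at that moment; what a row does not reach only later rows make up. A row lasts 1/10 s, in which the tool goes at most 50 mm and 8.59 degrees, less where a joint would pass 70% of its speed; a pose out of reach is approached as far as the arm can. A call with a gripper value outside its range is refused whole. The fingers move at their own pace and stop on an object; "squeeze" is the grip in N (left out, the last holds). Time passes only in rows, so rows that repeat a pose let the fingers close. It gives the time, the measured TCP pose, the force, the opening and the grip force at its end, in the units of the state.
- get_obs(): the state, without advancing time (a new reading comes with each control period).
- read_camera(name): name is "scene" or "top"; returns the picture (400x640x3 uint8, red, green, blue); there is no depth.
- camera_info(name): a dict with "vfov" (degrees; the focal length in pixels is half the picture's height over the tangent of half this angle, whatever the lens; pixels are square), "cx", "cy" (the principal point, pixels), "rvec" (rotation vector, rad) and "tvec" (3), from world to camera coordinates, as OpenCV has them. Camera axes: x right, y down, z forward; pixel columns grow to the right and rows downward; lengths in m; the calibration is good to about 2 mm. A picture is of the moment at which its call begins. camera_info takes no time and is no camera call.
- hand_in(): hands the job in; it is judged then, once.
Trained networks look in the newest picture that a camera, given by its name, has taken for a name from the list of things; names that differ only in an ending like _2 or _b are one class to them, and where a whole thing is asked for, a point or a joint stands for the part that bears it (a point fixed in the world has none). Each returns a list of dicts, best first, with "score" (0 to 1); they miss things now and then, are a little off and sometimes report something else, mostly with a low value. They report only what shows in the picture. A call takes as long as a camera call. They do not tell look-alikes from the thing itself.
- boxes_of(query, camera): "bbox" ([left, top, right, bottom] in pixels, round what is visible of it).
- trace(query, camera): "pixels" (400x640 bool, what is visible of it) and "bbox" ([left, top, right, bottom] in pixels, round what is visible of it).
- mark_of(query, camera): "point" ([row, column] in pixels: a listed point, or the origin of a listed thing).
The state is a dict: "time_s": time; "joint_pos": joint angles; "joint_velocities": joint speeds; "joint_torque": joint torques, N m; "position": TCP position; "eef_rot": TCP orientation; "wrist_force": force on the tool from outside, world axes, zero at the start; "wrist_torque": the same for the moment, N m; "grip_width": opening from 0.0 (shut) to 1.0 (fully open); "gripper_force": force on a finger pad.
Only numpy, scipy, OpenCV 4.12 (cv2) and the standard library are available. Lean on these libraries where they do the work, as an engineer would, in place of code of your own. Each camera call takes 0.05 s, during which the arm holds its last target. There are 200 camera calls.

## Task

Lift the red lid off the leaning blue tin and set it down, handle up, squarely in the middle of the sloped wooden lid rest with its lower edge against the ledge; then put the green-topped needle case into the open tin. Lower both into place rather than dropping them, keep clear of the lamp, and leave the tea cup, the flower vase and the card box undisturbed where they stand.

Things in the scene. Friction and masses are not known exactly. Their poses are not given: they have to be found in the camera images.
- tin: Blue open tin, outside 80 (x) x 100 (y) x 70 (z) mm, walls and floor 4 mm, fixed in a light wooden wedge stand 116 mm wide. It leans 31.5 deg (0.55 rad) towards its front (robot side). Origin: centre of its underside, 45 mm above the table; z: its leaning axis, out of the mouth; y: level, along the long side; x: up the slope, away from the front.
- lid: Loose red lid on the tin, 92 (x) x 112 (y) mm, plate 3 mm, skirt to 12 mm below the plate's underside, 2 to 3 mm play, 90 g. Wooden grip bar on the middle of the plate, 32 (along x) x 16 (y) x 26 mm high: its top is 29 mm above the origin. Origin: centre of the plate's underside, which lies on the tin's mouth; z: out through the grip bar; axes parallel to the tin's at the start.
- lamp_edge (a point): Middle of the lower front edge of the lamp's white bar head, which hangs over the tin, 250 mm above the table, and blocks a tool pointing straight down. Bar head (fixed): 160 mm long (along its y), 32 mm deep (from this edge towards its +x), 14 mm high (upwards); a 14 mm arm goes back from it to the pole 150 mm behind this edge. z is up.
- rest: Sloped lid rest (fixed): brown board 70 mm wide (y), rising 34.4 deg (0.6 rad) away from its front, a ledge at its lower end. Origin: on the board's face at the ledge, mid-width, 55 mm above the table; x: up the slope (board ends at 125 mm); y: level; z: out of the board. Ledge: x -10 to 0, 14 mm high. A lid against the ledge has its origin at x 46, y 0, z 12 mm. Foot 120 x 90 mm.
- case: Loose turned-wood needle case, a cylinder 26 mm across and 62 mm tall with a green top, standing upright on the table. About 40 g. Origin: centre of its underside; z: its axis.
- case_center (a point): Centre of the needle case, on its axis 31 mm above its underside.
- cup: Bystander: blue ceramic tea cup without handle, 68 mm across, 78 mm tall, loose. Origin: centre of its underside.
- vase: Bystander: small white vase, 54 mm across, 85 mm tall, flowers in it to 135 mm, loose. Origin: centre of its underside.
- cards: Bystander: yellow card box lying flat, 60 (x) x 85 (y) x 26 (z) mm, loose. Origin: centre of its underside.
- lamp: The lamp as a whole (fixed): origin at the foot of the pole, on the table; z up; its bar head lies towards its -x. See lamp_edge.
Not all that is in view belongs to the job. Several things look just like the case: the one meant starts nearest to the robot's base.

How it is judged:
On the way, in this order (a step that is already met when the one before it is completed fails the run):
1. the lid is lifted clear of the tin (raised more than 30 mm along the tin's axis, or carried away) ((z of lid in the frame of tin above 0.1 m or distance between lid and tin above 0.12 m)), for 0.1 s.
2. the lid lies on the sloped rest, let go (x of lid in the frame of rest between 0.036 and 0.062 m and y of lid in the frame of rest between -0.025 and 0.025 m and z of lid in the frame of rest between 0.007 and 0.019 m and angle between the z axis of lid and the z axis of rest, either way round below 0.15 rad and angle between the x axis of lid and the x axis of rest, either way round below 0.3 rad and contact force between lid and the fingers below 0.05 N and linear speed of lid below 0.03 m/s), for 0.2 s.
3. the needle case is in the tin, let go (x of case_center in the frame of tin between -0.038 and 0.038 m and y of case_center in the frame of tin between -0.048 and 0.048 m and z of case_center in the frame of tin between 0 and 0.055 m and contact force between case and the fingers below 0.05 N and linear speed of case below 0.03 m/s), for 0.2 s.
At the end, for the whole second after the job is handed in: Lid released and at rest on the sloped board, handle up, lower edge within 16 mm of the ledge, centred within 25 mm, flat within 8 and square within 17 degrees; needle case released and at rest inside the tin, its centre below the mouth (within 55 mm of the underside) (all of step 2 and all of step 3); the robot touches nothing.
It fails at once if the tea cup, flower vase or card box is shifted by more than 25 mm or tipped by more than 25 degrees (distance of any of cup, vase, cards from where it was at the start of the episode above 0.025 m or angle between any of cup, vase, cards's own z axis and vertical above 0.436 rad).
It fails at once if the lamp is bumped (more than 4 N) (contact force between lamp and anything else above 4 N).
It fails at once if the lid is dropped at the sloped rest: in free fall with its plate more than 40 mm off the board (contact force between lid and anything else below 0.005 N and distance between lid and rest below 0.15 m and z of lid in the frame of rest above 0.04 m).
It fails at once if the needle case is dropped into the tin: in free fall with its foot more than 50 mm above the tin's floor (contact force between case and anything else below 0.005 N and horizontal distance between case and tin below 0.12 m and z of case in the frame of tin above 0.054 m).
It also fails if it takes over 67 s, if anything falls off the work surface, if the arm or the gripper's body presses on something with over 40 N, if the wrist force passes 120 N, or if a joint passes its speed limit or range.

## Working session

There is one attempt and no reset: what is moved stays moved. The work goes in short steps, Python scripts to look and compute and a tool call to move; the robot and the scene stay as the last step left them, time stands still between calls to the robot, and variables do not carry over. Pictures are saved under pics/ and viewed, at most 11 in all, crops included, and the job is handed in when it is done.

Besides the shell and the picture viewer there is one more tool, called after "Request:" by a JSON object that holds its "op" and its "data". play_rows: Moves the arm, as the interface text tells. Its arguments: {"type":"object","properties":{"rows":{"type":"array"},"squeeze":{"type":"number"}},"required":["rows"]}

```bash
ls; mkdir -p pics; cat > h.py <<'E'
from cell import *
import numpy as np, cv2
from scipy.spatial.transform import Rotation as R
def cam(n):
    c=camera_info(n); f=200/np.tan(np.radians(c['vfov'])/2)
    K=np.array([[f,0,c['cx']],[0,f,c['cy']],[0,0,1.]]); Rm=cv2.Rodrigues(np.array(c['rvec'],float))[0]
    return K,Rm,np.array(c['tvec'],float)
def ray(n,rc):
    K,Rm,t=cam(n); d=Rm.T@np.linalg.solve(K,[rc[1],rc[0],1]); o=-Rm.T@t; return o,d/np.linalg.norm(d)
def atz(n,rc,z):
    o,d=ray(n,rc); return o+d*(z-o[2])/d[2]
def tri(rs,rt):
    A=[];b=[]
    for n,rc in (('scene',rs),('top',rt)):
        o,d=ray(n,rc); P=np.eye(3)-np.outer(d,d); A.append(P); b.append(P@o)
    return np.linalg.solve(A[0]+A[1],b[0]+b[1])
def proj(n,p):
    K,Rm,t=cam(n); q=K@(Rm@np.asarray(p)+t); return q[1]/q[2],q[0]/q[2]
E
python3 - <<'E'
from h import *
np.set_printoptions(precision=4,suppress=True)
for n in('scene','top'):
    im=read_camera(n); cv2.imwrite(f'pics/{n}0.png',im[:,:,::-1]); i=camera_info(n);print(i); K,Rm,t=cam(n); print(-Rm.T@t)
    for q in ['tin','lid','lamp_edge','rest','case','case_center','cup','vase','cards','lamp']:
        print(n,q,[(round(m['score'],2),np.round(m['point'],1).tolist()) for m in mark_of(q,n)])
print(get_obs())
E
```

```text
pics
{'vfov': 45.21457648998155, 'cx': 314.5451310223593, 'cy': 199.6771834637297, 'rvec': array([ 2.0583,  1.1961, -0.5272]), 'tvec': array([-0.2944, -0.2351,  1.5   ])}
[ 1.2425 -0.3621  0.8469]
scene tin [(0.65, [201.1, 423.3]), (0.32, [231.0, 343.3])]
scene lid [(0.62, [173.5, 415.0])]
scene lamp_edge [(0.64, [120.3, 422.5])]
scene rest [(0.85, [281.0, 206.5])]
scene case [(0.72, [306.4, 282.4]), (0.64, [251.1, 277.1]), (0.59, [265.4, 327.6]), (0.58, [283.4, 287.9])]
scene case_center [(0.87, [261.3, 322.2]), (0.86, [270.3, 290.6]), (0.68, [297.9, 282.0]), (0.6, [243.7, 278.2])]
scene cup [(0.9, [232.3, 341.9]), (0.38, [123.7, 421.9])]
scene vase [(0.76, [223.2, 259.9])]
scene cards [(0.82, [201.1, 307.0])]
scene lamp [(0.83, [243.0, 445.9])]
{'vfov': 56.17696665150364, 'cx': 325.2246259636546, 'cy': 191.78735588215878, 'rvec': array([ 2.1345, -2.185 ,  0.1401]), 'tvec': array([-0.0095,  0.6072,  1.1039])}
[ 0.4656 -0.0157  1.1706]
top tin [(0.58, [193.4, 222.9])]
top lid [(0.75, [204.3, 215.6]), (0.43, [203.2, 339.6])]
top lamp_edge [(0.65, [197.4, 200.9])]
top rest [(0.57, [194
[... 220 characters left out ...]
, 320.3])]
top cup [(0.94, [201.6, 290.8])]
top vase [(0.85, [245.3, 344.7])]
top cards [(0.78, [251.8, 298.0])]
top lamp [(0.83, [159.5, 232.6])]
{'time_s': 1.1, 'joint_pos': array([ 1.0938,  0.3332,  0.0399,  1.4654, -0.0134,  1.3433, -0.0585]), 'joint_velocities': array([ 0.0001,  0.0005,  0.0008, -0.0007, -0.0008,  0.0007,  0.0005]), 'joint_torque': array([  0.0004, -65.6137,   1.3327, -40.407 ,  -0.06  ,   0.0349,
         0.    ]), 'position': array([ 0.2398, -0.6041,  0.2413]), 'eef_rot': array([0.    , 0.9822, 0.1878, 0.    ]), 'wrist_force': array([ 0.4594, -0.4879,  0.8278]), 'wrist_torque': array([-0.0116,  0.0461, -0.0184]), 'gripper_force': 0.0, 'grip_width': 1.0003634565822936}
```

View pics/scene0.png

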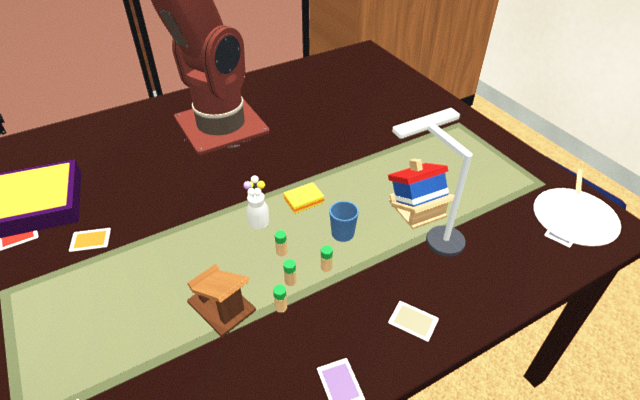

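View pics/top0.png

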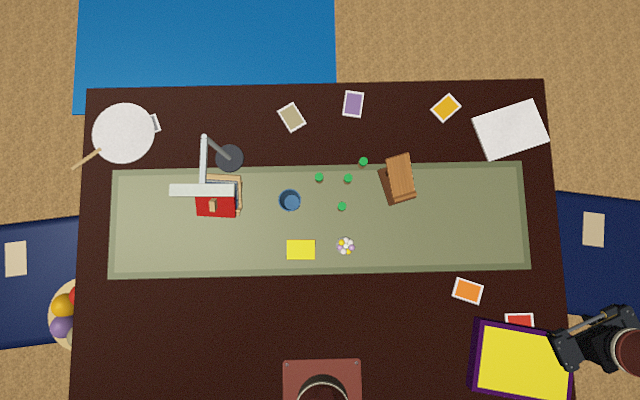

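The scene view shows the tin with its red lid under the lamp at about (420,185), the rest at (220,295), four look-alike cases, and the vase, cards and cup. In the top view the tin is at (217,200), the rest at (398,180), and the case nearest the base at (342,206). Next I'll triangulate the marks and fit the silhouettes.

```bash
cat > fit.py <<'E'
from h import *
from scipy.optimize import minimize
np.set_printoptions(precision=4,suppress=True)
ry=lambda a: np.array([[np.cos(a),0,-np.sin(a)],[0,1,0],[np.sin(a),0,np.cos(a)]]) # x up by a, z leans to -x
rz=lambda a: R.from_euler('z',a).as_matrix()
def box(x0,x1,y0,y1,z0,z1): return np.array([[x,y,z] for x in(x0,x1) for y in(y0,y1) for z in(z0,z1)],float)/1000
LID=[box(-46,46,-56,56,-12,3),box(-16,16,-8,8,3,29)]
BOARD=[box(-10,125,-35,35,-10,0),box(-10,0,-35,35,0,14)]
def hull(n,parts,T):
    m=np.zeros((1600,2560),np.uint8); K,Rm,t=cam(n)
    for P in parts:
        q=(K@((P@T[:3,:3].T+T[:3,3])@Rm.T+t).T).T; uv=(q[:,:2]/q[:,2:]+.5)*4
        cv2.fillConvexPoly(m,cv2.convexHull(np.round(uv).astype(np.int32)),255)
    return cv2.resize(m,(640,400),interpolation=cv2.INTER_AREA)/255.
def T(x,y,z,yaw,lean):
    M=np.eye(4); M[:3,:3]=rz(yaw)@ry(lean); M[:3,3]=[x,y,z]; return M
E
python3 - <<'E'
from fit import *
for q,s,t in [('tin',(201.1,423.3),(193.4,222.9)),('lid',(173.5,415),(204.3,215.6)),('lamp_edge',(120.3,422.5),(197.4,200.9)),('rest',(281,206.5),(194,402.3)),('casec',(243.7,278.2),(204,339)),('cup',(232.3,341.9),(201.6,290.8)),('vase',(223.2,259.9),(245.3,344.7)),('cards',(201.1,307),(251.8,298)),('lamp',(243,445.9),(159.5,232.6))]:
    p=tri(s,t); print(q,p,np.round(np.array(proj('scene',p))-s,1),np.round(np.array(proj('top',p))-t,1))
for s in [(243.7,278.2),(261.3,322.2),(270.3,290.6),(297.9,282)]: print('scene case',atz('scene',s,.031))
for t in [(204,339),(161.4,359.5),(176.3,343.4),(178.6,320.3)]: print('top case',atz('top',t,.031))
out={}
for q in['lid','rest','tin','lamp_edge']:
    for n in('scene','top'):
        r=trace(q,n); print(q,n,[(round(a['score'],2),np.round(a['bbox']).tolist(),int(a['pixels'].sum())) for a in r][:3]); 
        if r: out[q+n]=r[0]['pixels']
np.savez('m.npz',**out)
ims=[]
for n,(r,c) in (('scene',(110,385)),('scene',(255,170)),('top',(150,165)),('top',(140,350))):
    im=cv2.imread(f'pics/{n}0.png')[r:r+75 if n=='top' else r+110,c:c+100]; ims.append(cv2.resize(im,(400,300),interpolation=cv2.INTER_CUBIC))
cv2.imwrite('pics/crop.png',np.vstack([np.hstack(ims[:2]),np.hstack(ims[2:])]))
E
```

```text
tin [0.6131 0.2947 0.0304] [ 0.4 -2.3] [-1.  -1.7]
lid [0.5721 0.2958 0.0904] [ 0.2 -0.7] [-0.3 -0.6]
lamp_edge [0.5747 0.287  0.2492] [ 0.2 -0.9] [-0.4 -0.7]
rest [ 0.5938 -0.2565  0.0453] [ 0.  -0.1] [-0.  -0.1]
casec [ 0.5666 -0.0706  0.0323] [-0.2  2.7] [0.8 1.9]
cup [0.5826 0.0841 0.0024] [-0.   0.2] [0.1 0.1]
vase [ 0.4452 -0.076  -0.0072] [ 0.1 -2. ] [-0.6 -1.5]
cards [ 0.428   0.0686 -0.0133] [ 0.1 -1.4] [-0.5 -1.1]
lamp [ 0.7268  0.2754 -0.0045] [ 0.5 -3.1] [-1.2 -2. ]
scene case [ 0.563  -0.0758  0.031 ]
scene case [ 0.6573 -0.015   0.031 ]
scene case [ 0.6452 -0.0868  0.031 ]
scene case [ 0.7001 -0.1351  0.031 ]
top case [ 0.5691 -0.0649  0.031 ]
top case [ 0.7    -0.1321  0.031 ]
top case [ 0.6545 -0.0809  0.031 ]
top case [ 0.6489 -0.0095  0.031 ]
lid scene [(0.61, [388.0, 160.0, 448.0, 186.0], 863)]
lid top [(0.74, [194.0, 198.0, 238.0, 219.0], 779)]
rest scene [(0.62, [187.0, 266.0, 250.0, 301.0], 1320)]
rest top [(0.76, [385.0, 152.0, 416.0, 202.0], 1057), (0.28, [194.0, 198.0, 240.0, 220.0], 799)]
tin scene [(0.75, [393.0, 175.0, 446.0, 207.0], 1223), (0.74, [272.0, 233.0, 286.0, 255.0], 259)]
tin top [(0.72, [207.0, 182.0, 243.0, 208.0], 146), (0.53, [386.0, 153.0, 414.0, 200.0], 1009), (0.37, [168.0, 131.0, 242.0, 197.0], 1935)]
lamp_edge scene [(0.87, [392.0, 107.0, 471.0, 257.0], 2617)]
lamp_edge top [(0.75, [168.0, 132.0, 239.0, 196.0], 1962)]
```

View pics/crop.png

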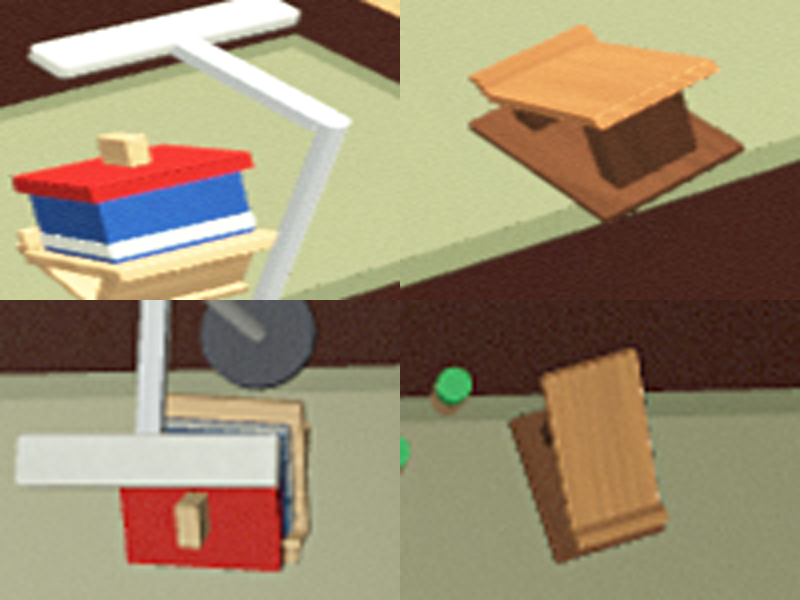

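```bash
cat > dofit.py <<'E'
from fit import *
def best(f,x0,d):
    r=None
    for k in range(3):
        S=np.vstack([x0]+[np.array(x0)+d*np.eye(len(x0))[i]*(-1)**k for i in range(len(x0))])
        r=minimize(f,x0,method='Nelder-Mead',options=dict(initial_simplex=S,xatol=1e-4,fatol=1e-4,maxiter=250)); x0=r.x
    return r
def cost(A,m,ign=None):
    w=1 if ign is None else ~ign
    return (np.abs(A-m)*w).sum()/m.sum()
E
python3 - <<'E'
from dofit import *
m=np.load('m.npz')
im={n:cv2.cvtColor(cv2.imread(f'pics/{n}0.png'),cv2.COLOR_BGR2HSV).astype(int) for n in('scene','top')}
def win(M,r0,r1,c0,c1): Z=np.zeros_like(M); Z[r0:r1,c0:c1]=M[r0:r1,c0:c1]; return Z
red={n:((im[n][...,0]<8)|(im[n][...,0]>172))&(im[n][...,1]>150)&(im[n][...,2]>80) for n in im}
red['top']=win(red['top'],185,225,185,245); red['scene']=win(red['scene'],150,200,380,455)
# bar counts as lid: union with convex closure via trace
lidm={n:red[n]|m['lid'+n] for n in im}
ig={}
g=(im['top'][...,1]<40)&(im['top'][...,2]>120); ig['top']=win(g,100,200,160,250); ig['scene']=np.zeros((400,640),bool)
ig['top'][:197]=True
import itertools
for q,parts,z,lean,x0,mm,igs in (('lid',LID,.1047,.55,[.572,.296,0],lidm,ig),('rest',BOARD,.055,.6,[.594,-.2565,-.15],{n:m['rest'+n] for n in im},{'top':None,'scene':None})):
    for cams in (('scene',),('top',),('scene','top')):
        f=lambda p: sum(cost(hull(n,parts,T(p[0],p[1],z,p[2],lean)),mm[n].astype(float),igs[n]) for n in cams)
        r=best(f,x0,np.array([.012,.012,.1])); print(q,cams,r.x,r.fun)
# case nearest: green top disc centroid at z=.062 ; others for check
for n in im:
    G=((im[n][...,0]>55)&(im[n][...,0]<85)&(im[n][...,1]>150)).astype(np.uint8)
    k,l,st,ce=cv2.connectedComponentsWithStats(G)
    for i in range(1,k):
        if st[i,4]>15: print(n,ce[i],st[i],atz(n,ce[i][::-1],.06 if n=='top' else .056))
E
```

```text
lid ('scene',) [ 0.5787  0.2969 -0.0822] 0.06400126066500078
lid ('top',) [ 0.5784  0.2929 -0.0802] 0.02762991128010139
lid ('scene', 'top') [ 0.5788  0.2942 -0.0911] 0.10813837949708585
rest ('scene',) [ 0.5953 -0.2572  0.2735] 0.037400475341651813
rest ('top',) [ 0.5954 -0.2585  0.2706] 0.04712931530227985
rest ('scene', 'top') [ 0.5954 -0.2577  0.2701] 0.08679438100747022
scene [280.2202 236.6239] [275 231  11  12 109] [ 0.5671 -0.0712  0.056 ]
scene [326.4052 251.9741] [321 246  11  13 116] [ 0.6573 -0.0046  0.056 ]
scene [289.2033 265.8862] [284 260  11  13 123] [ 0.6515 -0.0923  0.056 ]
scene [279.35   291.7786] [274 285  12  15 140] [ 0.7008 -0.14    0.056 ]
top [363.0364 161.0727] [360 157   8   9  55] [ 0.6948 -0.1399  0.06  ]
top [318.5897 176.5641] [315 173   8   8  39] [ 0.6506 -0.0047  0.06  ]
top [347.5455 177.6818] [344 174   8   8  44] [ 0.6452 -0.0915  0.06  ]
top [341.186  205.8372] [338 202   7   8  43] [ 0.5609 -0.07    0.06  ]
```

```bash
cat > plan.py <<'E'
from fit import *
LIDT=T(.5785,.2935,.1047,-.083,.55); REST=T(.5954,-.2578,.055,.2705,.6)
TIN=LIDT@np.array([[1,0,0,0],[0,1,0,0],[0,0,1,-.070],[0,0,0,1]])
FL=np.diag([1.,-1,-1,1])
def off(x,y,z):
    M=np.eye(4); M[:3,3]=[x,y,z]; return M
def now():
    o=get_obs(); M=np.eye(4); q=o['eef_rot']; M[:3,:3]=R.from_quat(np.r_[q[1:],q[0]]).as_matrix(); M[:3,3]=o['position']; return M,o
def show(*ts):
    M,o=now()
    print('t',o['time_s'],'pos',o['position'],'w',o['grip_width'],'f',o['gripper_force'],'wf',o['wrist_force'],'j',np.round(o['joint_pos'],2))
    for t in ts:
        D=np.linalg.inv(M)@t
        print(np.round(D[:3,3]*1000,1).tolist(), np.round(np.degrees(R.from_matrix(D[:3,:3]).as_rotvec()),2).tolist(),' world',t[:3,3])
E
python3 - <<'E'
from plan import *
A=LIDT.copy(); A[:3,3]=[.48,-.2,.30]
show(A@FL, LIDT@off(0,0,.16)@FL)
E
```

```text
t 1.5 pos [ 0.2397 -0.6041  0.2413] w 1.0016297003052812 f 0.0 wf [ 0.0793 -0.1248 -0.8543] j [ 1.09  0.33  0.04  1.47 -0.01  1.34 -0.06]
[372.4, -287.0, -58.7] [-7.26, 30.95, 25.72]  world [ 0.48 -0.2   0.3 ]
[571.1, -746.6, 0.2] [-7.26, 30.95, 25.72]  world [0.4952 0.3004 0.2411]
```

Request:
{"op": "play_rows", "data": {"rows": [[[45, 0, 0, -59, 0, 0, 0], [45, 372, -287, -59, -7.26, 30.95, 25.72], [45, 372, -287, -59, -7.26, 30.95, 25.72], [45, 372, -287, -59, -7.26, 30.95, 25.72], [45, 372, -287, -59, -7.26, 30.95, 25.72], [45, 372, -287, -59, -7.26, 30.95, 25.72], [45, 372, -287, -59, -7.26, 30.95, 25.72], [45, 372, -287, -59, -7.26, 30.95, 25.72], [45, 372, -287, -59, -7.26, 30.95, 25.72], [45, 372, -287, -59, -7.26, 30.95, 25.72], [45, 372, -287, -59, -7.26, 30.95, 25.72], [45, 372, -287, -59, -7.26, 30.95, 25.72]]]}}

```text
time_s: 2.7
position: [0.481, -0.1968, 0.3008]
eef_rot: [0.011, 0.962, -0.037, 0.272]
wrist_force: [-0.4, -0.4, -0.0]
grip_width: 0.518
gripper_force: 0.0
```

```bash
python3 -c "
from plan import *
show(LIDT@off(0,0,.16)@FL,LIDT@off(0,0,.06)@FL)"
```

```text
t 2.7 pos [ 0.481  -0.1968  0.3008] w 0.5181946878581837 f 0.0 wf [-0.3989 -0.4434 -0.0185] j [ 0.94 -0.3  -0.41  2.08 -0.45  0.88 -0.92]
[-51.6, -496.9, 37.4] [-0.08, -0.03, 0.32]  world [0.4952 0.3004 0.2411]
[-51.7, -496.8, 137.4] [-0.08, -0.03, 0.32]  world [0.5472 0.2961 0.1559]
```

Request:
{"op": "play_rows", "data": {"rows": [[[45, -52, -497, 37, 0, 0, 0.3], [45, -52, -497, 37, 0, 0, 0.3], [45, -52, -497, 37, 0, 0, 0.3], [45, -52, -497, 37, 0, 0, 0.3], [45, -52, -497, 37, 0, 0, 0.3], [45, -52, -497, 37, 0, 0, 0.3], [45, -52, -497, 37, 0, 0, 0.3], [45, -52, -497, 37, 0, 0, 0.3], [45, -52, -497, 37, 0, 0, 0.3], [45, -52, -497, 37, 0, 0, 0.3], [45, -52, -497, 37, 0, 0, 0.3], [45, -52, -497, 37, 0, 0, 0.3]]]}}

```text
time_s: 3.9
position: [0.494, 0.261, 0.2454]
eef_rot: [0.011, 0.962, -0.038, 0.272]
wrist_force: [-0.2, 0.4, -1.4]
grip_width: 0.517
gripper_force: 0.0
```

```bash
python3 -c "
from plan import *
show(LIDT@off(0,0,.06)@FL)
im=read_camera('top');im2=read_camera('scene')
cv2.imwrite('pics/b.png',np.hstack([cv2.resize(im[130:250,150:270],(400,400)),cv2.resize(im2[80:240,350:510],(400,400))])[:,:,::-1])
for k in (.0,.06): print([tuple(np.round(proj(n,(LIDT@off(0,0,.029+k))[:3,3]),1)) for n in('top','scene')])"
```

```text
t 3.9 pos [0.494  0.261  0.2454] w 0.5165366814779312 f 0.0 wf [-0.16    0.4469 -1.3949] j [ 0.34 -0.14 -1.07  2.02  0.37  0.84 -2.6 ]
[-4.0, -39.4, 102.6] [-0.04, -0.05, 0.22]  world [0.5472 0.2961 0.1559]
[(np.float64(205.8), np.float64(211.4)), (np.float64(159.3), np.float64(413.9))]
[(np.float64(216.0), np.float64(204.4)), (np.float64(135.0), np.float64(409.5))]
```

View pics/b.png

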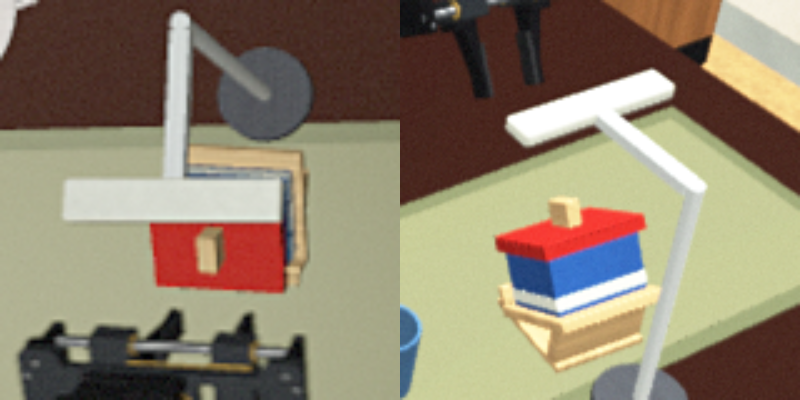

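The tool stopped 39 mm short because joint 7 is at its limit. A half turn about the tool's z gives the same grasp, so I'll turn by −180° there, which is clear of the lamp.

Request:
{"op": "play_rows", "data": {"rows": [[[45, 0, 0, -10, 0, 0, -8], [45, 0, 0, -10, 0, 0, -16], [45, 0, 0, -10, 0, 0, -24], [45, 0, 0, -10, 0, 0, -32], [45, 0, 0, -10, 0, 0, -40], [45, 0, 0, -10, 0, 0, -48], [45, 0, 0, -10, 0, 0, -56], [45, 0, 0, -10, 0, 0, -64], [45, 0, 0, -10, 0, 0, -72], [45, 0, 0, -10, 0, 0, -80], [45, 0, 0, -10, 0, 0, -88], [45, 0, 0, -10, 0, 0, -90]]]}}

```text
time_s: 5.2
position: [0.491, 0.2529, 0.2533]
eef_rot: [0.203, 0.708, 0.651, 0.181]
wrist_force: [0.7, -0.5, 0.1]
grip_width: 0.519
gripper_force: 0.0
```

```bash
python3 -c "
from plan import *
FL=np.diag([-1.,1,-1,1])
show(LIDT@off(0,0,.16)@FL,LIDT@off(0,0,.06)@FL)"
```

```text
t 5.2 pos [0.491  0.2529 0.2533] w 0.5188113077421996 f 0.0 wf [ 0.7415 -0.4949  0.1353] j [ 0.11 -0.14 -0.85  2.02  0.4   0.87 -1.05]
[47.8, -6.2, 10.1] [-0.37, 0.36, -89.92]  world [0.4952 0.3004 0.2411]
[48.6, -6.2, 110.1] [-0.37, 0.36, -89.92]  world [0.5472 0.2961 0.1559]
```

Request:
{"op": "play_rows", "data": {"rows": [[[45, 8, 0, 0, 0, 0, -8], [45, 16, 0, 0, 0, 0, -16], [45, 24, 0, 0, 0, 0, -24], [45, 32, 0, 0, 0, 0, -32], [45, 40, 0, 0, 0, 0, -40], [45, 48, -6, 0, 0, 0, -48], [45, 48, -6, 10, 0, 0, -56], [45, 48, -6, 10, 0, 0, -64], [45, 48, -6, 10, 0, 0, -72], [45, 48, -6, 10, 0, 0, -80], [45, 48, -6, 10, -0.4, 0.4, -89.9], [45, 48, -6, 10, -0.4, 0.4, -89.9]]]}}

```text
time_s: 6.4
position: [0.4955, 0.3007, 0.2413]
eef_rot: [0.271, 0.041, 0.962, -0.011]
wrist_force: [0.7, -0.2, -0.8]
grip_width: 0.518
gripper_force: 0.0
```

```bash
sed -i 's/^FL=.*/FL=np.diag([-1.,1,-1,1])/' plan.py; python3 -c "
from plan import *
show(LIDT@off(0,0,.06)@FL)"
```

```text
t 6.4 pos [0.4955 0.3007 0.2413] w 0.5175290086006274 f 0.0 wf [ 0.658  -0.2388 -0.8202] j [ 0.01 -0.02 -0.87  1.97  0.55  0.91  0.34]
[0.4, -0.4, 100.0] [0.03, 0.01, -0.12]  world [0.5472 0.2961 0.1559]
```

Joint 7 now has room. I'll go down the axis to just above the bar and check from close by.

Request:
{"op": "play_rows", "data": {"rows": [[[45, 0, 0, 30, 0, 0, 0], [45, 0, 0, 60, 0, 0, 0], [45, 0, 0, 90, 0, 0, 0], [45, 0, 0, 100, 0, 0, 0], [45, 0, 0, 100, 0, 0, 0], [45, 0, 0, 100, 0, 0, 0]]]}}

```text
time_s: 7.0
position: [0.5466, 0.2993, 0.1573]
eef_rot: [0.272, 0.042, 0.961, -0.009]
wrist_force: [-1.1, 0.3, 0.8]
grip_width: 0.514
gripper_force: 0.0
```

```bash
python3 -c "
from plan import *
show(LIDT@off(0,0,.025)@FL)
im=read_camera('top');im2=read_camera('scene')
cv2.imwrite('pics/c.png',np.hstack([cv2.resize(im[150:250,160:260],(400,400)),cv2.resize(im2[110:210,360:460],(400,400))])[:,:,::-1])
for k in (-.019,.0): print([tuple(np.round(proj(n,(now()[0]@off(0,0,k))[:3,3]),1)) for n in('top','scene')])"
```

```text
t 7.0 pos [0.5466 0.2993 0.1573] w 0.514174867043879 f 0.0 wf [-1.1479  0.2768  0.8164] j [-0.02  0.2  -0.84  2.    0.83  0.82  0.13]
[-0.1, -3.2, 36.7] [0.19, 0.05, -0.26]  world [0.5655 0.2946 0.126 ]
[(np.float64(214.4), np.float64(204.0)), (np.float64(137.8), np.float64(411.3))]
[(np.float64(211.1), np.float64(206.3)), (np.float64(145.5), np.float64(412.8))]
```

View pics/c.png

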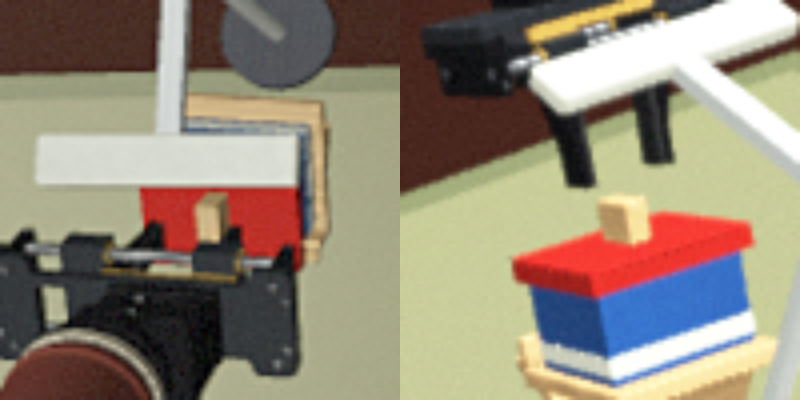

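The fingers straddle the bar, which is at crop pixel (622,205), and are lined up with it. Going down and closing.

Request:
{"op": "play_rows", "data": {"rows": [[[45, 0, -3, 10, 0, 0, 0], [45, 0, -3, 20, 0, 0, 0], [45, 0, -3, 30, 0, 0, 0], [45, 0, -3, 37, 0, 0, 0], [45, 0, -3, 37, 0, 0, 0], [10, 0, -3, 37, 0, 0, 0], [10, 0, -3, 37, 0, 0, 0], [10, 0, -3, 37, 0, 0, 0], [10, 0, -3, 37, 0, 0, 0], [10, 0, -3, 37, 0, 0, 0], [10, 0, -3, 37, 0, 0, 0], [10, 0, -3, 37, 0, 0, 0]]], "squeeze": 25}}

```text
time_s: 8.3
position: [0.5656, 0.2946, 0.1249]
eef_rot: [0.272, 0.041, 0.961, -0.009]
wrist_force: [-0.0, -0.1, 0.5]
grip_width: 0.182
gripper_force: 25.0
```

```bash
python3 -c "
from plan import *
show(LIDT@off(0,0,.025)@FL)"
```

```text
t 8.3 pos [0.5656 0.2946 0.1249] w 0.18237722798771952 f 24.99688080861233 wf [-0.0379 -0.0899  0.4573] j [-0.04  0.27 -0.8   2.    0.92  0.79  0.07]
[-0.5, -0.1, -1.0] [0.18, 0.04, -0.18]  world [0.5655 0.2946 0.126 ]
```

Request:
{"op": "play_rows", "data": {"rows": [[[10, 0, 0, -4, 0, 0, 0], [10, 0, 0, -10, 0, 0, 0], [10, 0, 0, -20, 0, 0, 0], [10, 0, 0, -35, 0, 0, 0], [10, 0, 0, -50, 0, 0, 0], [10, 0, 0, -70, 0, 0, 0], [10, 0, 0, -90, 0, 0, 0], [10, 0, 0, -110, 0, 0, 0], [10, 0, 0, -130, 0, 0, 0], [10, 0, 0, -140, 0, 0, 0], [10, 0, 0, -140, 0, 0, 0]]]}}

```text
time_s: 9.4
position: [0.4924, 0.301, 0.246]
eef_rot: [0.273, 0.041, 0.961, -0.009]
wrist_force: [0.8, 0.6, -1.7]
grip_width: 0.181
gripper_force: 25.0
```

```bash
cat >> plan.py <<'E'
GL=off(0,0,.025)@FL   # tool in lid frame
PL=lambda x,z: REST@off(x,0,z)@GL
E
python3 -c "
from plan import *
M=LIDT@FL
P=PL(.05,.10)
A=P.copy(); A[:3,3]=[.50,.0,.28]; 
show(A,P)
im=read_camera('top');im2=read_camera('scene')
cv2.imwrite('pics/d.png',np.hstack([cv2.resize(im[150:270,130:270],(400,343)),cv2.resize(im2[60:180,330:470],(400,343))])[:,:,::-1])
"
```

```text
t 9.4 pos [0.4924 0.301  0.246 ] w 0.18084043466242947 f 24.994949866086245 wf [ 0.8086  0.6463 -1.6861] j [ 0.04 -0.03 -0.9   1.98  0.53  0.91  0.35]
[-46.4, -299.2, -13.1] [-10.81, -2.59, -17.15]  world [0.5  0.   0.28]
[-73.6, -558.8, 112.2] [-10.81, -2.59, -17.15]  world [ 0.5672 -0.2656  0.1864]
```

View pics/d.png

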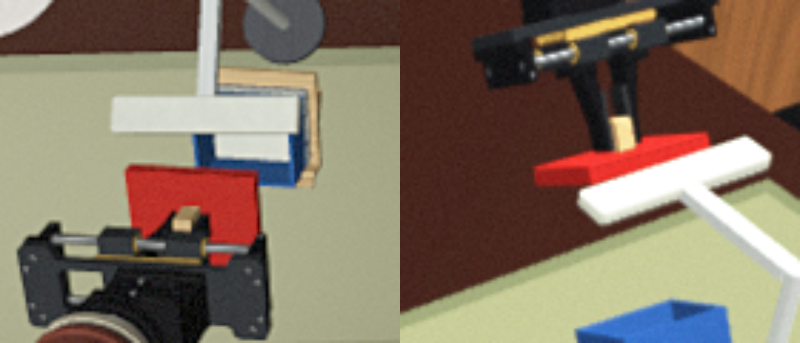

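The lid is held level on the bar and the tin is open. I'll move sideways first to clear the lamp, then forward.

Request:
{"op": "play_rows", "data": {"rows": [[[10, 5, -15, -8, 0, 0, 0], [10, 5, -45, -12, 0, 0, 0], [10, 5, -80, -13, 0, 0, 0], [10, 5, -115, -13, 0, 0, 0], [10, 5, -150, -13, 0, 0, 0], [10, 0, -185, -13, -2, -0.5, -3], [10, -10, -220, -13, -4, -1, -6], [10, -20, -255, -13, -6, -1.5, -9], [10, -35, -285, -13, -8, -2, -12], [10, -46, -299, -13, -10, -2.4, -15], [10, -46, -299, -13, -10.8, -2.6, -17.2], [10, -46, -299, -13, -10.8, -2.6, -17.2]]]}}

```text
time_s: 10.7
position: [0.4998, -0.0034, 0.2768]
eef_rot: [0.291, -0.127, 0.948, 0.039]
wrist_force: [-0.7, 0.5, -2.0]
grip_width: 0.179
gripper_force: 25.0
```

```bash
python3 -c "
from plan import *
P=PL(.05,.10); U=P.copy(); U[2,3]=.27
show(U,P)"
```

```text
t 10.7 pos [ 0.4998 -0.0034  0.2768] w 0.17862904698808346 f 24.994078679010272 wf [-0.694   0.4676 -2.0039] j [ 0.01 -0.37  0.02  2.21 -0.24  0.75  2.  ]
[7.2, -270.7, 3.2] [-0.09, -0.27, -0.18]  world [ 0.5672 -0.2656  0.27  ]
[54.1, -270.7, 72.4] [-0.09, -0.27, -0.18]  world [ 0.5672 -0.2656  0.1864]
```

Request:
{"op": "play_rows", "data": {"rows": [[[10, 2, -30, 2, 0, 0, 0], [10, 4, -65, 3, 0, 0, 0], [10, 7, -100, 3, 0, 0, 0], [10, 7, -135, 3, 0, 0, 0], [10, 7, -170, 3, 0, 0, 0], [10, 7, -205, 3, 0, 0, 0], [10, 7, -240, 3, 0, 0, 0], [10, 7, -265, 3, 0, 0, 0], [10, 7, -271, 3, 0, -0.3, -0.2], [10, 7, -271, 3, 0, -0.3, -0.2], [10, 7, -271, 3, 0, -0.3, -0.2]]]}}

```text
time_s: 11.8
position: [0.5671, -0.2586, 0.2729]
eef_rot: [0.294, -0.13, 0.946, 0.039]
wrist_force: [-0.2, 0.4, -0.4]
grip_width: 0.183
gripper_force: 25.0
```

```bash
python3 -c "
from plan import *
show(PL(.05,.10),PL(.05,.04))"
```

```text
t 11.8 pos [ 0.5671 -0.2586  0.2729] w 0.18270217315832735 f 24.99514387920499 wf [-0.2273  0.3784 -0.3847] j [-0.77 -0.12  1.33  1.93 -0.43  0.87  2.65]
[50.5, -6.5, 70.3] [-0.12, 0.1, 0.17]  world [ 0.5672 -0.2656  0.1864]
[50.6, -6.3, 130.3] [-0.12, 0.1, 0.17]  world [ 0.5998 -0.2566  0.1369]
```

Request:
{"op": "play_rows", "data": {"rows": [[[10, 10, -2, 14, 0, 0, 0], [10, 20, -4, 28, 0, 0, 0], [10, 30, -6, 42, 0, 0, 0], [10, 40, -6.5, 56, 0, 0, 0], [10, 50, -6.5, 70, 0, 0, 0], [10, 50, -6.5, 70, 0, 0, 0], [10, 50, -6.5, 70, 0, 0, 0]]]}}

```text
time_s: 12.5
position: [0.5467, -0.247, 0.2037]
eef_rot: [0.297, -0.127, 0.946, 0.028]
wrist_force: [0.1, -0.6, -0.8]
grip_width: 0.183
gripper_force: 25.0
```

```bash
python3 -c "
from plan import *
show(PL(.05,.10),PL(.05,.04),PL(.049,.014))"
```

```text
t 12.5 pos [ 0.5467 -0.247   0.2037] w 0.18283516641809203 f 24.995158666279167 wf [ 0.079  -0.6318 -0.8026] j [-0.85 -0.19  1.38  2.08 -0.37  0.69  2.65]
[-2.2, -22.8, 23.2] [-1.4, 0.35, 0.17]  world [ 0.5672 -0.2656  0.1864]
[-1.8, -21.4, 83.2] [-1.4, 0.35, 0.17]  world [ 0.5998 -0.2566  0.1369]
[-0.7, -20.7, 109.1] [-1.4, 0.35, 0.17]  world [ 0.6132 -0.2529  0.1149]
```

Joints 3 and 7 are at their limits. The lid is symmetric, so I'll raise it and turn the tool half a turn the other way about its axis, which frees joint 7.

Request:
{"op": "play_rows", "data": {"rows": [[[10, -13, 0, -19, 0, 0, 2], [10, -26, 0, -38, 0, 0, 6], [10, -39, 0, -58, 0, 0, 14], [10, -39, 0, -58, 0, 0, 22], [10, -39, 0, -58, 0, 0, 30], [10, -39, 0, -58, 0, 0, 38], [10, -39, 0, -58, 0, 0, 46], [10, -39, 0, -58, 0, 0, 54], [10, -39, 0, -58, 0, 0, 62], [10, -39, 0, -58, 0, 0, 70], [10, -39, 0, -58, 0, 0, 78], [10, -39, 0, -58, 0, 0, 86]]]}}

```text
time_s: 13.7
position: [0.5457, -0.2466, 0.274]
eef_rot: [0.198, 0.555, 0.776, 0.224]
wrist_force: [-0.4, -0.2, -1.6]
grip_width: 0.182
gripper_force: 25.0
```

```bash
sed -i 's/^FL=.*/FL=np.diag([1.,-1,-1,1])/' plan.py; python3 -c "
from plan import *
P=PL(.05,.10); U=P.copy(); U[2,3]=.26
show(U,P)"
```

```text
t 13.7 pos [ 0.5457 -0.2466  0.274 ] w 0.1819168717886328 f 24.98983161756769 wf [-0.3645 -0.2088 -1.6439] j [-0.32 -0.13  0.86  1.99 -0.43  0.84  1.12]
[-23.8, 3.3, 21.0] [1.42, 0.91, 93.84]  world [ 0.5672 -0.2656  0.26  ]
[-19.5, -38.5, 81.4] [1.42, 0.91, 93.84]  world [ 0.5672 -0.2656  0.1864]
```

Request:
{"op": "play_rows", "data": {"rows": [[[10, 0, 0, 0, 0, 0, 8], [10, -4, 0, 4, 0, 0, 16], [10, -8, 0, 8, 0, 0, 24], [10, -12, 0, 12, 0, 0, 32], [10, -16, 0, 16, 0, 0, 40], [10, -20, 0, 20, 0, 0, 48], [10, -24, 3, 21, 0, 0, 56], [10, -24, 3, 21, 0, 0, 64], [10, -24, 3, 21, 0, 0, 72], [10, -24, 3, 21, 0, 0, 80], [10, -24, 3, 21, 1.4, 0.9, 88], [10, -24, 3, 21, 1.4, 0.9, 93.8]]]}}

```text
time_s: 14.9
position: [0.5674, -0.2659, 0.2599]
eef_rot: [-0.04, 0.947, 0.129, 0.293]
wrist_force: [-0.5, -0.5, -0.9]
grip_width: 0.18
gripper_force: 25.0
```

```bash
python3 -c "
from plan import *
show(PL(.05,.10),PL(.05,.04))"
```

```text
t 14.9 pos [ 0.5674 -0.2659  0.2599] w 0.1796913699240703 f 24.99243926256895 wf [-0.5108 -0.4995 -0.9407] j [-0.23  0.02  0.87  1.93 -0.62  0.9  -0.34]
[-41.6, -0.3, 60.6] [-0.02, 0.02, 0.07]  world [ 0.5672 -0.2656  0.1864]
[-41.6, -0.3, 120.6] [-0.02, 0.02, 0.07]  world [ 0.5998 -0.2566  0.1369]
```

Request:
{"op": "play_rows", "data": {"rows": [[[10, -14, 0, 20, 0, 0, 0], [10, -28, 0, 40, 0, 0, 0], [10, -42, 0, 61, 0, 0, 0], [10, -42, 0, 76, 0, 0, 0], [10, -42, 0, 91, 0, 0, 0], [10, -42, 0, 106, 0, 0, 0], [10, -42, 0, 111, 0, 0, 0], [10, -42, 0, 111, 0, 0, 0], [10, -42, 0, 111, 0, 0, 0]]]}}

```text
time_s: 15.8
position: [0.5937, -0.2589, 0.1446]
eef_rot: [-0.039, 0.946, 0.132, 0.293]
wrist_force: [0.7, 0.0, -1.0]
grip_width: 0.181
gripper_force: 25.0
```

```bash
python3 - <<'E'
from dofit import *
from plan import *
show(PL(.05,.04),PL(.05,.016))
L=now()[0]@np.linalg.inv(GL); print('lid in rest (nominal)',(np.linalg.inv(REST)@L)[:3,3])
im=read_camera('top');im2=read_camera('scene')
for n,i,(r,c) in(('top',im,(150,350)),('scene',im2,(230,165))):
    d=i.copy()
    for parts,TT,col in ((LID,L,(0,255,255)),(BOARD,REST,(255,0,255))):
        for P in parts:
            h=(hull(n,[P],TT)>.5).astype(np.uint8); cs,_=cv2.findContours(h,0,1); cv2.drawContours(d,cs,-1,col,1)
    o=np.hstack([cv2.resize(i[r:r+100,c:c+100],(400,300),interpolation=2),cv2.resize(d[r:r+100,c:c+100],(400,300),interpolation=0)])
    cv2.imwrite(f'pics/e{n}.png',o[:,:,::-1])
cv2.imwrite('pics/e.png',np.vstack([cv2.imread('pics/etop.png'),cv2.imread('pics/escene.png')]))
E
```

```text
t 15.8 pos [ 0.5937 -0.2589  0.1446] w 0.1813902847518507 f 24.99510876601562 wf [ 0.734   0.0162 -0.9808] j [-0.15  0.25  0.82  2.02 -0.98  0.79 -0.01]
[0.9, -0.6, 10.1] [0.02, -0.03, 0.37]  world [ 0.5998 -0.2566  0.1369]
[0.9, -0.7, 34.1] [0.02, -0.03, 0.37]  world [ 0.6129 -0.253   0.1171]
lid in rest (nominal) [ 0.0491 -0.0007  0.0501]
```

View pics/e.png

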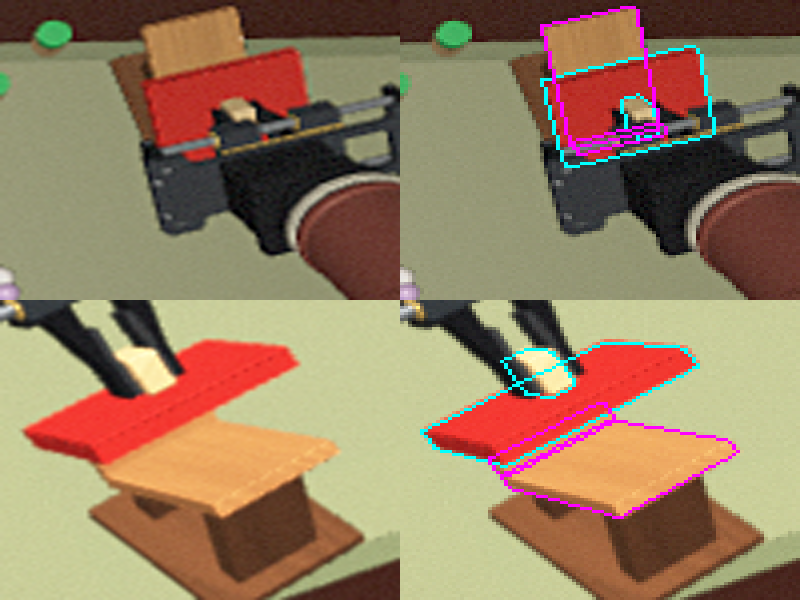

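The predicted outlines (cyan for the lid, magenta for the board) match both pictures to about a pixel. I'll lower along the board normal, aiming 5 mm above the ledge along the slope.

Request:
{"op": "play_rows", "data": {"rows": [[[10, 2, -0.6, 8, 0, 0, 0.4], [10, 3, -0.6, 16, 0, 0, 0.4], [10, 3, -0.6, 24, 0, 0, 0.4], [10, 3, -0.6, 29, 0, 0, 0.4], [10, 3, -0.6, 32, 0, 0, 0.4], [10, 3, -0.6, 34, 0, 0, 0.4], [10, 3, -0.6, 36, 0, 0, 0.4], [10, 3, -0.6, 36, 0, 0, 0.4], [10, 3, -0.6, 36, 0, 0, 0.4]]]}}

```text
time_s: 16.8
position: [0.6154, -0.2519, 0.1163]
eef_rot: [-0.04, 0.947, 0.128, 0.293]
wrist_force: [-0.8, -0.7, -1.3]
grip_width: 0.177
gripper_force: 25.0
```

```bash
python3 - <<'E'
from plan import *
show(PL(.05,.012))
L=now()[0]@np.linalg.inv(GL); print('lid in rest (nominal)',(np.linalg.inv(REST)@L)[:3,3])
E
```

```text
t 16.8 pos [ 0.6154 -0.2519  0.1163] w 0.17709109581205731 f 24.99511311762035 wf [-0.8227 -0.6718 -1.2921] j [-0.13  0.33  0.78  2.01 -1.08  0.77  0.04]
[-1.8, 0.3, 1.8] [0.0, -0.04, -0.04]  world [ 0.615  -0.2524  0.1138]
lid in rest (nominal) [0.0519 0.0003 0.0138]
```

Request:
{"op": "play_rows", "data": {"rows": [[[10, 0, 0, 1, 0, 0, 0], [10, 0, 0, 1, 0, 0, 0], [10, 0, 0, 2, 0, 0, 0], [10, 0, 0, 2, 0, 0, 0], [10, 0, 0, 3, 0, 0, 0], [10, 0, 0, 3, 0, 0, 0]]]}}

```text
time_s: 17.4
position: [0.6171, -0.2515, 0.1138]
eef_rot: [-0.04, 0.947, 0.129, 0.293]
wrist_force: [-1.0, 0.2, 0.1]
grip_width: 0.178
gripper_force: 25.0
```

```bash
python3 - <<'E'
from plan import *
show(PL(.05,.012))
L=now()[0]@np.linalg.inv(GL); print('lid in rest (nominal)',(np.linalg.inv(REST)@L)[:3,3])
E
```

```text
t 17.4 pos [ 0.6171 -0.2515  0.1138] w 0.17813139050359067 f 24.99593321699649 wf [-1.048   0.2194  0.0666] j [-0.13  0.33  0.77  2.01 -1.09  0.77  0.04]
[-1.8, 0.3, -1.2] [-0.0, -0.04, -0.04]  world [ 0.615  -0.2524  0.1138]
lid in rest (nominal) [0.0518 0.0003 0.0108]
```

Request:
{"op": "play_rows", "data": {"rows": [[[10, 0, 0, 1, 0, 0, 0], [10, 0, 0, 1.5, 0, 0, 0], [10, -1, 0, 1.5, 0, 0, 0], [10, -2, 0, 1.5, 0, 0, 0], [10, -3, 0, 1.5, 0, 0, 0], [10, -3, 0, 1.5, 0, 0, 0]]]}}

```text
time_s: 18.0
position: [0.617, -0.2515, 0.1136]
eef_rot: [-0.041, 0.946, 0.129, 0.295]
wrist_force: [-8.9, 4.8, 19.3]
grip_width: 0.179
gripper_force: 25.0
```

Request:
{"op": "play_rows", "data": {"rows": [[[10, 1, 0, -1, 0, 0, 0], [10, 1, 0, -1, 0, 0, 0], [35, 1, 0, -1, 0, 0, 0], [35, 1, 0, -1, 0, 0, 0], [35, 1, 0, -1, 0, 0, 0], [35, 1, 0, -1, 0, 0, 0], [35, 1, 0, -1, 0, 0, 0]]]}}

```text
time_s: 18.7
position: [0.6157, -0.2517, 0.1119]
eef_rot: [-0.04, 0.947, 0.129, 0.293]
wrist_force: [-0.3, 1.0, 0.5]
grip_width: 0.397
gripper_force: 0.0
```

```bash
python3 - <<'E'
from plan import *
C=np.eye(4); C[:3,:3]=rz(-.083); C[:3,3]=[.564,-.0705,.16]
show(C@FL); print(now()[1]['wrist_force'])
E
```

```text
t 18.7 pos [ 0.6157 -0.2517  0.1119] w 0.39715165965893656 f 0.0 wf [-0.2963  0.9607  0.5475] j [-0.12  0.33  0.77  2.01 -1.09  0.77  0.05]
[25.9, -188.5, -40.4] [-6.1, -34.03, 19.61]  world [ 0.564  -0.0705  0.16  ]
[-0.2963  0.9607  0.5475]
```

Let go. I'll back straight out along the axis and check the lid.

Request:
{"op": "play_rows", "data": {"rows": [[[35, 0, 0, -10, 0, 0, 0], [35, 0, 0, -25, 0, 0, 0], [35, 0, 0, -50, 0, 0, 0], [45, 0, 0, -85, 0, 0, 0], [45, 0, 0, -110, 0, 0, 0], [45, 0, 0, -130, 0, 0, 0], [45, 0, 0, -130, 0, 0, 0]]]}}

```text
time_s: 19.4
position: [0.5444, -0.2735, 0.2226]
eef_rot: [-0.039, 0.946, 0.127, 0.295]
wrist_force: [0.1, 0.4, -0.1]
grip_width: 0.514
gripper_force: 0.0
```

```bash
python3 - <<'E'
from dofit import *
from plan import *
ims={n:read_camera(n) for n in('top','scene')}
for n,i in ims.items():
    print(n,[(round(a['score'],2),np.round(a['point'],1).tolist()) for a in mark_of('lid',n)])
mk={}
for n,w in (('scene',(230,330,165,265)),):
    h=cv2.cvtColor(ims[n],cv2.COLOR_RGB2HSV).astype(int); M=((h[...,0]<8)|(h[...,0]>172))&(h[...,1]>150)&(h[...,2]>80)
    Z=np.zeros_like(M); Z[w[0]:w[1],w[2]:w[3]]=M[w[0]:w[1],w[2]:w[3]]; mk[n]=Z; 
f=lambda p: cost(hull('scene',[LID[0]],REST@T(p[0],p[1],p[2],p[3],0)),mk['scene'].astype(float),hull('scene',[LID[1]],REST@T(p[0],p[1],p[2],p[3],0))>.3)
r=best(f,[.05,0,.012,0.],np.array([.006,.006,.004,.05])); print('lid in rest x y z yaw',r.x,r.fun)
for n,(r0,c) in(('top',(150,350)),('scene',(230,165))):
    cv2.imwrite(f'pics/f{n}.png',cv2.resize(ims[n][r0:r0+100,c:c+100],(400,400),interpolation=2)[:,:,::-1])
cv2.imwrite('pics/f.png',np.hstack([cv2.imread('pics/ftop.png'),cv2.imread('pics/fscene.png')]))
C=np.eye(4); C[:3,:3]=rz(-.083); C[:3,3]=[.564,-.0705,.18]
show(C@FL)
E
```

```text
top [(0.76, [181.9, 402.3])]
scene [(0.55, [279.7, 211.9])]
lid in rest x y z yaw [ 0.0482  0.0005  0.0119 -0.0024] 0.03649498076742659
t 19.6 pos [ 0.545  -0.2707  0.2185] w 0.5155132254039178 f 0.0 wf [0.1072 0.4349 0.5711] j [-0.22  0.04  0.91  2.01 -0.7   0.86 -0.22]
[37.5, -187.7, 72.5] [-6.14, -33.98, 19.64]  world [ 0.564  -0.0705  0.18  ]
```

View pics/f.png

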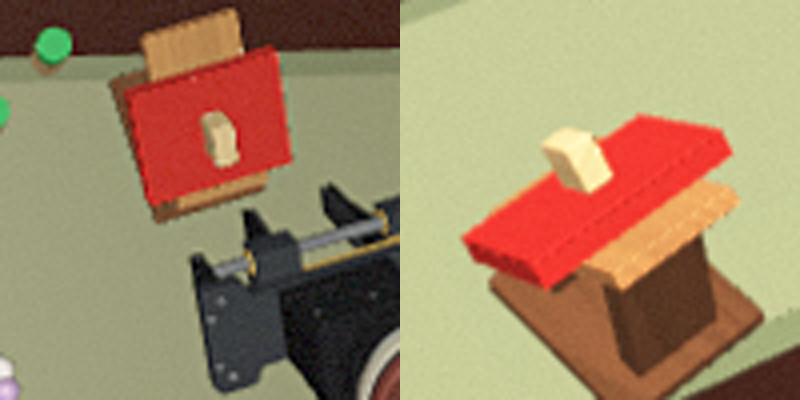

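The lid lies flat and square at x = 48 mm and y = 0 on the rest, by the silhouette fit. Now the case: move over it with the tool vertical, then flip to the wrist branch that suits the tin.

Request:
{"op": "play_rows", "data": {"rows": [[[45, 0, -20, -10, 0, 0, 0], [45, 0, -45, -10, 0, -4, 0], [45, 5, -80, -5, -1, -10, 4], [45, 12, -115, 15, -3, -18, 10], [45, 25, -150, 40, -5, -26, 15], [45, 37, -188, 60, -6.1, -34, 19.6], [45, 37, -188, 60, -6.1, -34, 19.6], [45, 37, -188, 60, -6.1, -34, 19.6], [45, 37, -188, 60, -6.1, -34, 19.6]]]}}

```text
time_s: 20.5
position: [0.5572, -0.0723, 0.1887]
eef_rot: [0.001, 0.999, -0.04, -0.001]
wrist_force: [-0.0, -0.2, 0.3]
grip_width: 0.521
gripper_force: 0.0
```

```bash
sed -i 's/^FL=.*/FL=np.diag([-1.,1,-1,1])/' plan.py; cat >> plan.py <<'E'
def C(z):
    M=np.eye(4); M[:3,:3]=rz(-.083); M[:3,3]=[.564,-.0705,z]; return M@FL
E
python3 -c "
from plan import *
show(C(.19))"
```

```text
t 20.5 pos [ 0.5572 -0.0723  0.1887] w 0.5207103677634954 f 0.0 wf [-0.0086 -0.2217  0.3476] j [-0.4   0.2   0.51  1.77 -0.1   1.2  -1.51]
[6.6, -2.3, -1.3] [-0.24, 0.15, -179.86]  world [ 0.564  -0.0705  0.19  ]
```

Request:
{"op": "play_rows", "data": {"rows": [[[45, 0, 0, 0, 0, 0, -8], [45, 0, 0, 0, 0, 0, -16], [45, 0, 0, 0, 0, 0, -24], [45, 0, 0, 0, 0, 0, -32], [45, 0, 0, 0, 0, 0, -40], [45, 0, 0, 0, 0, 0, -48], [45, 0, 0, 0, 0, 0, -56], [45, 0, 0, 0, 0, 0, -64], [45, 0, 0, 0, 0, 0, -72], [45, 0, 0, 0, 0, 0, -80], [45, 0, 0, 0, 0, 0, -88], [45, 0, 0, 0, 0, 0, -90]]]}}

```text
time_s: 21.7
position: [0.556, -0.0749, 0.1909]
eef_rot: [0.001, 0.735, 0.678, 0.001]
wrist_force: [0.0, 0.3, -0.9]
grip_width: 0.514
gripper_force: 0.0
```

Request:
{"op": "play_rows", "data": {"rows": [[[45, 0, 0, 0, 0, 0, -8], [45, 0, 0, 0, 0, 0, -16], [45, 0, 0, 0, 0, 0, -24], [45, 0, 0, 0, 0, 0, -32], [45, 0, 0, 0, 0, 0, -40], [45, 0, 0, 0, 0, 0, -48], [45, 0, 0, 0, 0, 0, -56], [45, 0, 0, 0, 0, 0, -64], [45, 0, 0, 0, 0, 0, -72], [45, 0, 0, 0, 0, 0, -80], [45, 0, 0, 0, 0, 0, -88], [45, 0, 0, 0, 0, 0, -90]]]}}

```text
time_s: 22.9
position: [0.5559, -0.0749, 0.1909]
eef_rot: [0.001, 0.04, 0.999, 0.0]
wrist_force: [-0.0, 0.5, -0.6]
grip_width: 0.517
gripper_force: 0.0
```

```bash
python3 -c "
from plan import *
show(C(.10),C(.045))
i=read_camera('scene'); d=i.copy()
for z in (.031,.062):
    print(proj('scene',[.564,-.0705,z]))
a=now()[0]
for k in(0,.019,.05,.07): print(k,proj('scene',(a@off(0,0,k))[:3,3]))
h=cv2.cvtColor(i,cv2.COLOR_RGB2HSV); G=((h[...,0]>55)&(h[...,0]<85)&(h[...,1]>150)).astype(np.uint8)
k,l,st,ce=cv2.connectedComponentsWithStats(G); print([(c.round(1),s[4]) for c,s in zip(ce,st) if s[4]>15])
cv2.imwrite('pics/g.png',cv2.resize(i[160:310,200:400],(800,600),interpolation=2)[:,:,::-1])
"
```

```text
t 22.9 pos [ 0.5559 -0.0749  0.1909] w 0.5172997412267044 f 0.0 wf [-0.0406  0.4972 -0.5845] j [-0.12  0.18  0.19  1.76 -0.04  1.2   1.58]
[-7.5, 5.0, 90.9] [0.02, 0.13, 0.21]  world [ 0.564  -0.0705  0.1   ]
[-7.4, 5.0, 145.9] [0.02, 0.13, 0.21]  world [ 0.564  -0.0705  0.045 ]
(np.float64(243.11514629231513), np.float64(280.48315725154055))
(np.float64(233.79156496100285), np.float64(279.7510351414159))
0 (np.float64(189.1812923997875), np.float64(272.7379667568214))
0.019 (np.float64(196.0105999161059), np.float64(273.3283245831595))
0.05 (np.float64(206.7830411743307), np.float64(274.25954564625613))
0.07 (np.float64(213.50062256827593), np.float64(274.8402453351342))
[(array([319.6, 199.4]), np.int32(255512)), (array([280.1, 236.6]), np.int32(109)), (array([326.4, 251.9]), np.int32(117)), (array([289.2, 265.9]), np.int32(123)), (array([279.3, 291.9]), np.int32(139))]
```

View pics/g.png

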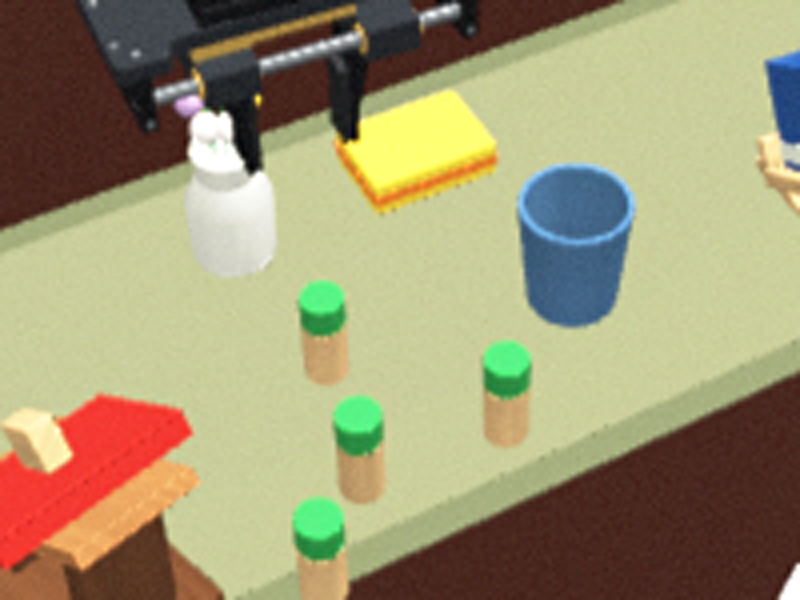

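The scene view shows the case at pixel (281,243), matching the prediction of (280.5,243.1). Lowering onto it and gripping.

Request:
{"op": "play_rows", "data": {"rows": [[[45, -7, 5, 10, 0, 0, 0.2], [45, -7.5, 5, 40, 0, 0, 0.2], [45, -7.5, 5, 75, 0, 0, 0.2], [45, -7.5, 5, 100, 0, 0, 0.2], [45, -7.5, 5, 120, 0, 0, 0.2], [45, -7.5, 5, 135, 0, 0, 0.2], [45, -7.5, 5, 146, 0, 0, 0.2], [45, -7.5, 5, 146, 0, 0, 0.2], [45, -7.5, 5, 146, 0, 0, 0.2]]]}}

```text
time_s: 23.85
position: [0.5653, -0.0687, 0.0454]
eef_rot: [0.001, 0.043, 0.999, 0.0]
wrist_force: [0.1, 0.4, 0.7]
grip_width: 0.517
gripper_force: 0.0
```

Request:
{"op": "play_rows", "data": {"rows": [[[18, 0, 0, 0, 0, 0, 0], [18, 0, 0, 0, 0, 0, 0], [18, 0, 0, 0, 0, 0, 0], [18, 0, 0, 0, 0, 0, 0], [18, 0, 0, 0, 0, 0, 0], [18, 0, 0, 0, 0, 0, 0], [18, 0, 0, 0, 0, 0, 0]]], "squeeze": 20}}

```text
time_s: 24.55
position: [0.5652, -0.0687, 0.0453]
eef_rot: [0.001, 0.043, 0.999, 0.0]
wrist_force: [0.1, -0.5, 4.7]
grip_width: 0.284
gripper_force: 20.0
```

```bash
cat >> plan.py <<'E'
CT=lambda x,foot: TIN@off(x,0,foot+.045)@FL   # tool pose with case foot at tin z=foot
E
python3 -c "
from plan import *
A=CT(-.015,.2); A[:3,3]=[.50,.06,.27]
show(A,CT(-.015,.185))"
```

```text
t 24.55 pos [ 0.5652 -0.0687  0.0453] w 0.28411521018495023 f 19.975988385267556 wf [ 0.1093 -0.5259  4.6935] j [-0.11  0.36  0.18  1.88 -0.08  0.91  1.59]
[75.8, 122.6, -224.8] [-0.05, -31.43, -0.19]  world [0.5  0.06 0.27]
[114.2, 361.7, -188.1] [-0.05, -31.43, -0.19]  world [0.4824 0.3015 0.2333]
```

Request:
{"op": "play_rows", "data": {"rows": [[[18, 0, 0, -10, 0, 0, 0], [18, 0, 0, -35, 0, 0, 0], [18, 0, 0, -70, 0, 0, 0], [18, 0, 0, -105, 0, 0, 0], [18, 0, 0, -140, 0, 0, 0], [18, 0, 5, -175, 0, -2, 0], [18, 10, 20, -205, 0, -8, 0], [18, 25, 50, -220, 0, -15, 0], [18, 45, 80, -225, 0, -22, 0], [18, 65, 110, -225, 0, -29, 0], [18, 76, 123, -225, 0, -31.4, -0.2], [18, 76, 123, -225, 0, -31.4, -0.2]]]}}

```text
time_s: 25.75
position: [0.4971, 0.0624, 0.2697]
eef_rot: [0.272, 0.038, 0.962, -0.012]
wrist_force: [0.6, -0.7, -0.9]
grip_width: 0.28
gripper_force: 19.9
```

```bash
python3 -c "
from plan import *
show(CT(-.015,.185))"
```

```text
t 25.75 pos [0.4971 0.0624 0.2697] w 0.2796802688525537 f 19.94822345848661 wf [ 0.6013 -0.6834 -0.9144] j [-0.25 -0.34 -0.1   2.19  0.26  0.81  1.  ]
[47.4, 237.2, 13.1] [0.02, 0.03, 0.25]  world [0.4824 0.3015 0.2333]
```

Request:
{"op": "play_rows", "data": {"rows": [[[18, 5, 25, 2, 0, 0, 0], [18, 15, 60, 4, 0, 0, 0], [18, 25, 95, 6, 0, 0, 0], [18, 35, 130, 8, 0, 0, 0], [18, 42, 165, 10, 0, 0, 0], [18, 47, 200, 13, 0, 0, 0.2], [18, 47, 225, 13, 0, 0, 0.2], [18, 47, 237, 13, 0, 0, 0.2], [18, 47, 237, 13, 0, 0, 0.2], [18, 47, 237, 13, 0, 0, 0.2]]]}}

```text
time_s: 26.75
position: [0.4865, 0.2979, 0.2338]
eef_rot: [0.27, 0.042, 0.962, -0.012]
wrist_force: [0.3, 0.2, -0.8]
grip_width: 0.284
gripper_force: 19.9
```

```bash
python3 - <<'E'
from dofit import *
from plan import *
show(CT(-.015,.075),CT(-.015,.006))
CY=[np.array([[.013*np.cos(a),.013*np.sin(a),z] for a in np.linspace(0,6.28,24) for z in(0,.062)])]
TB=[box(-40,40,-50,50,0,70)]
Ca=now()[0]@FL@off(0,0,-.045)
for n,(r,c) in(('top',(150,160)),('scene',(110,360))):
    i=read_camera(n)
    for parts,TT,col in ((CY,Ca,(255,0,255)),(TB,TIN,(255,255,0))):
        h=(hull(n,parts,TT)>.5).astype(np.uint8); cs,_=cv2.findContours(h,0,1); i=np.ascontiguousarray(i); cv2.drawContours(i,cs,-1,col,1)
    cv2.imwrite(f'pics/h{n}.png',cv2.resize(i[r:r+100,c:c+100],(400,400),interpolation=0)[:,:,::-1])
cv2.imwrite('pics/h.png',np.hstack([cv2.imread('pics/htop.png'),cv2.imread('pics/hscene.png')]))
E
```

```text
t 26.75 pos [0.4865 0.2979 0.2338] w 0.2842114086272254 f 19.94769704178907 wf [ 0.3104  0.1848 -0.8043] j [-0.34 -0.04 -0.54  2.01  0.55  0.91  0.31]
[3.8, 3.5, 108.2] [-0.14, -0.11, -0.23]  world [0.5397 0.2967 0.1395]
[3.7, 3.7, 177.2] [-0.14, -0.11, -0.23]  world [0.5757 0.2937 0.0807]
```

View pics/h.png

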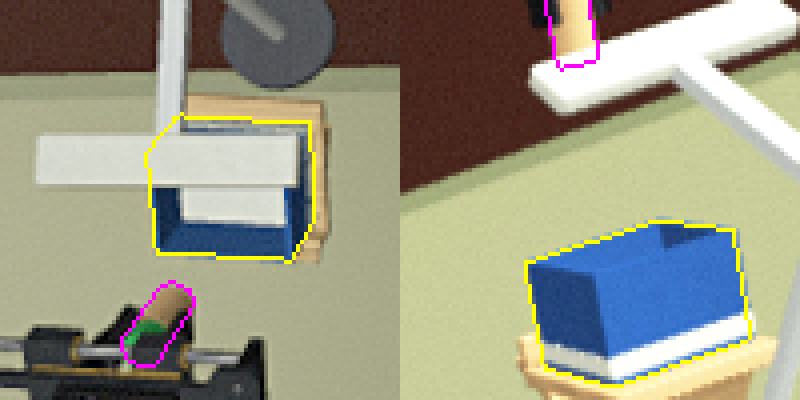

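The outlines of the case and the tin match the pictures. Lowering along the tin's axis.

Request:
{"op": "play_rows", "data": {"rows": [[[18, 4, 3.5, 15, 0, 0, 0], [18, 4, 3.5, 40, 0, 0, 0], [18, 4, 3.5, 70, 0, 0, 0], [18, 4, 3.5, 95, 0, 0, 0], [18, 4, 3.5, 108, 0, 0, 0], [18, 4, 3.5, 108, 0, 0, 0]]]}}

```text
time_s: 27.45
position: [0.5392, 0.2965, 0.1383]
eef_rot: [0.27, 0.042, 0.962, -0.012]
wrist_force: [-1.0, -0.3, -0.5]
grip_width: 0.28
gripper_force: 19.9
```

```bash
python3 -c "
from plan import *
show(CT(-.015,.075),CT(-.015,.006))"
```

```text
t 27.45 pos [0.5392 0.2965 0.1383] w 0.2796946298973036 f 19.94784313137643 wf [-1.019  -0.3451 -0.4856] j [-0.34  0.16 -0.51  2.04  0.77  0.76  0.14]
[-1.0, 0.2, -0.7] [-0.2, -0.17, -0.22]  world [0.5397 0.2967 0.1395]
[-1.2, 0.5, 68.3] [-0.2, -0.17, -0.22]  world [0.5757 0.2937 0.0807]
```

Request:
{"op": "play_rows", "data": {"rows": [[[18, -1, 0.5, 12, 0, 0, 0], [18, -1, 0.5, 25, 0, 0, 0], [18, -1, 0.5, 38, 0, 0, 0], [18, -1, 0.5, 50, 0, 0, 0], [18, -1, 0.5, 58, 0, 0, 0], [18, -1, 0.5, 64, 0, 0, 0], [18, -1, 0.5, 67, 0, 0, 0], [18, -1, 0.5, 68, 0, 0, 0], [18, -1, 0.5, 68, 0, 0, 0]]]}}

```text
time_s: 28.35
position: [0.5753, 0.296, 0.0824]
eef_rot: [0.271, 0.041, 0.962, -0.011]
wrist_force: [0.1, -0.2, -0.8]
grip_width: 0.282
gripper_force: 19.9
```

```bash
python3 -c "
from plan import *
show(CT(-.015,.004))"
```

```text
t 28.35 pos [0.5753 0.296  0.0824] w 0.2820822363350156 f 19.94785225717351 wf [ 0.1205 -0.2087 -0.7934] j [-0.35  0.29 -0.45  2.02  0.92  0.69  0.03]
[0.5, -2.3, 3.8] [-0.03, -0.06, -0.17]  world [0.5767 0.2937 0.079 ]
```

Request:
{"op": "play_rows", "data": {"rows": [[[18, 0, -1, 1, 0, 0, 0], [18, 0, -1, 2, 0, 0, 0], [18, 0, -1, 3, 0, 0, 0], [18, 0, -1, 3, 0, 0, 0], [42, 0, -1, 3, 0, 0, 0], [42, 0, -1, 3, 0, 0, 0], [42, 0, -1, 3, 0, 0, 0], [42, 0, -1, 3, 0, 0, 0], [42, 0, -1, 3, 0, 0, 0]]]}}

```text
time_s: 29.25
position: [0.5768, 0.2947, 0.0798]
eef_rot: [0.271, 0.042, 0.962, -0.011]
wrist_force: [-0.5, 0.1, 0.1]
grip_width: 0.475
gripper_force: 0.0
```

Request:
{"op": "play_rows", "data": {"rows": [[[42, 0, 0, -8, 0, 0, 0], [42, 0, 0, -25, 0, 0, 0], [42, 0, 0, -50, 0, 0, 0], [42, 0, 0, -85, 0, 0, 0], [42, 0, 0, -120, 0, 0, 0], [42, 0, 0, -155, 0, 0, 0], [42, 0, 0, -190, 0, 0, 0], [42, 0, 0, -190, 0, 0, 0], [42, 0, 0, -190, 0, 0, 0], [42, 0, 0, -190, 0, 0, 0]]]}}

```text
time_s: 30.25
position: [0.478, 0.3025, 0.241]
eef_rot: [0.27, 0.042, 0.962, -0.012]
wrist_force: [-0.5, -0.1, -0.7]
grip_width: 0.485
gripper_force: 0.0
```

```bash
python3 - <<'E'
from plan import *
show()
a=read_camera('top');b=read_camera('scene')
cv2.imwrite('pics/z.png',np.vstack([np.hstack([cv2.resize(a[150:250,160:260],(400,400)),cv2.resize(b[110:210,360:460],(400,400))]),cv2.resize(b[130:330,180:480],(800,200))])[:600,:,::-1])
for q in('cup','vase','cards'): print(q,[np.round(m['point'],1).tolist() for n in('scene','top') for m in mark_of(q,n)[:1]])
E
```

```text
t 30.25 pos [0.478  0.3025 0.241 ] w 0.485485079198167 f 0.0 wf [-0.4604 -0.1394 -0.7024] j [-0.33 -0.05 -0.57  2.    0.54  0.93  0.31]
cup [[231.7, 341.3], [204.0, 287.8]]
vase [[222.2, 259.9], [248.6, 342.9]]
cards [[203.2, 306.9], [247.7, 300.3]]
```

View pics/z.png

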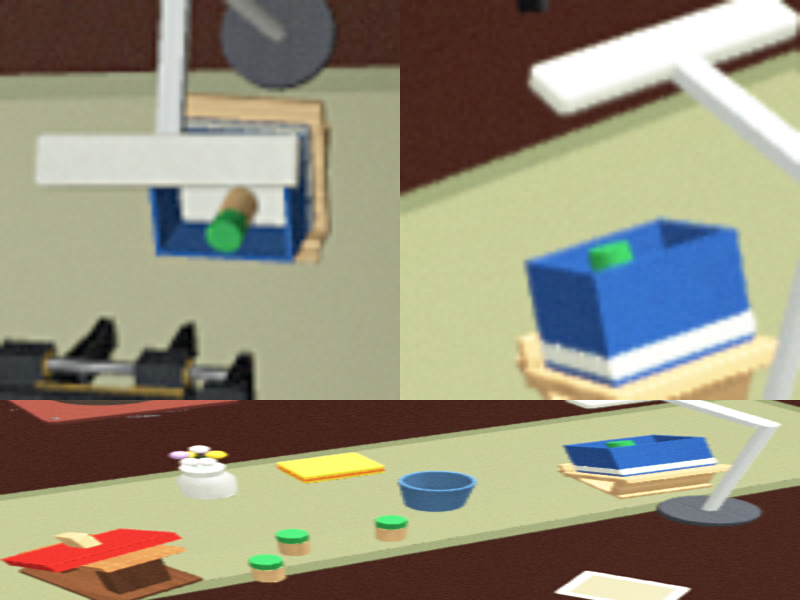

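The case stands inside the tin, with its green top at crop pixel (228,230) in the top view. The lid is on the rest, the bystanders are where they started, and the gripper touches nothing. Handing in.

```bash
python3 -c "
from cell import *
print(hand_in())"
```

```text
the job is handed in; nothing more can be done
None
```

The lid lies flat and square on the sloped rest, about 2 mm from the ledge, the needle case stands in the open tin, nothing else was moved, and I handed the job in at about 30 s (the hand-in gave no verdict).

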